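# Press a mould of tofu with the ratchet bench press

### The arm

A 7-joint arm with a two-finger parallel gripper is mounted at the origin on a cart in front of the work surface, level with it; the furniture and walls round the work are solid. World frame = base frame: x ahead of the robot, y to its left, z up, the work surface at z = 0. Lengths are in m, angles in rad, forces in N, time in s.
With the tool pointing down it reaches from about 0.4 to 0.85 m from the base axis. Payload 6.9 kg.
Tool frame: the origin (TCP) lies at the very end of the fingers, on their centre line; the grasp point (between the pads) lies hold_point_z behind it (hold_point_z is the distance from the TCP to the grasp point, in m); z points along the fingers, y is the line along which they close (so a half turn about z gives the same grasp; the last joint's range is limited). The gripper opens to 85 mm and grips with 20 to 120 N. Pads are 22 mm wide; open, the fingers measure 114 mm over their backs; the gripper's body (76 mm by 85 mm) begins 54 mm behind the grasp point. The pads swing forward as they close: fully open they stand 13 mm farther back than shut.
Start: joints at [-1.206, 0.507, -0.238, 1.5, 0.126, 1.149, -0.155], TCP at [0.16, 0.604, 0.231] pointing down, gripper open.
Joint ranges: [-3.08, 3.08], [-0.24, 2.05], [-1.43, 1.35], [0, 2.5], [-1.52, 4.66], [0.17, 1.96], [-2.89, 2.89]. Speed limits (rad/s): [2.39, 2.39, 3.14, 3.14, 3.14, 3.14, 3.14].

### API

Orientations are given as a unit quaternion [x, y, z, w].
In Python, from rig import observe, get_image, job_done, hold_point_z gives the robot as it stands. The module is installed in compiled form; this text tells all that it offers.
- The arm moves only by the tool servo_tool, never from a script. Its argument "motion" is a list of rows, each a list of 4 numbers: the shift along the tool's x, y, z in m, then the turn about the tool's z in rad. In form: [[dx, dy, dz, spin], ...]. A call has 1 to 12 rows; each row shifts and turns the commanded pose from where the row before left it, along the tool's axes as they then stand; what a row does not reach is not made up. A row lasts 1/12 s, in which the tool goes at most 41.7 mm and 7.16 degrees, less where a joint would pass 70% of its speed; a pose out of reach is approached as far as the arm can. A call with a gripper value outside its range is refused whole. "fingers" is the finger opening in m, from 0 to 0.0854, set as the call begins (left out, the last holds). The fingers move at their own pace and stop on an object; "grip_force" is the grip in N (left out, the last holds). Time passes only in rows, so rows that do not move let the fingers close. It gives the time, the measured TCP pose, the force, the opening and the grip force at its end, in the units of the state.
- observe(): the state, without advancing time (a new reading comes with each control period).
- get_image(name): name is "scene" or "top" or "wrist"; returns a dict with "img" (480x640x3 uint8, red, green, blue), "fovy" (degrees; the focal length in pixels is half the picture's height over the tangent of half this angle, whatever the lens; pixels are square), "cx", "cy" (the principal point, pixels), "world_from_camera" (4x4, takes a point from camera to world coordinates); the wrist camera has in their place "tool_from_camera" (4x4, takes a point from camera to tool coordinates, whose origin is the TCP and whose axes are the flange's). Camera axes: x right, y up, looking along -z (the intrinsics and any distortion apply to the point x, -y, -z); pixel columns grow to the right and rows downward; lengths in m; the calibration is good to about 2 mm. A picture is of the moment at which its call begins: read the wrist's pose just before it. There is no depth.
- job_done(): hands the job in; it is judged then, once.
The state is a dict: "clock": time; "qpos": joint angles; "qd": joint speeds; "joint_torque": joint torques, N m; "position": TCP position; "ee_rot": TCP orientation; "wrist_force": force on the tool from outside, world axes, zero at the start; "ft_torque": the same for the moment, N m; "width": opening from 0.0 (shut) to 1.0 (fully open); "gripper_force": force on a finger pad.
Only numpy, scipy, OpenCV 4.12 (cv2) and the standard library are available. Lean on these libraries where they do the work, as an engineer would, in place of code of your own. Each camera call takes 0.05 s, during which the arm holds its last target. There are 200 camera calls.

### The job

Set the filled tofu mould down squarely in the recess of the press's pulled-out drip tray and slide the tray all the way in. Then pump the press lever with full strokes, all the way down and letting it spring all the way back up, until the ram has pushed the mould's sprung lid down level with the rim; leave the lever up and the other things on the worktop where they are.

Things in the scene. Friction and masses are not known exactly. Their poses are not given: they have to be found in the camera images.
- tofu_press: Bench press, fixed: base 200 x 180 x 22 mm, posts at y +-67, white crosshead (x +-28, y +-88, z 172 to 252 mm), ram bar through it up to 305 mm. Origin on the worktop under the ram. Its -x: the way the tray pulls out; -y: the way the lever points; z up. Ratchet wheel and lever on the crosshead's +x face; pawl top at 300 mm.
- drip_tray (a joint): Slide of the pull-out drip tray, m: 0 = fully in, its recess under the ram; grows as it is pulled out (to 0.145) along the press's -x. Light friction (about 2 N), it stays where it is left.
- tray_seat (a point): Centre of the floor of the tray's recess (moves with the tray), 28 mm above the worktop. Axes as the press. The recess is 116 mm (x) by 68 mm (y) inside, within a flared lip 9 mm high: at its floor the mould has 3 mm to spare all round, at the top of the lip about 6 mm; long side along x.
- tray_handle (a point): Middle of the tray's bar handle (moves with the tray), 43 mm above the worktop, 105 mm from tray_seat along the press's -x. The bar is about 10 mm thick, 74 mm long along y and stands 35 mm off the tray's front panel (panel 94 mm wide, 24 to 54 mm above the worktop).
- tofu_mould: Loose steel box with drain holes, 110 mm (its x) by 62 mm (its y), 66 mm high without the lid, 0.5 to 0.9 kg, smooth upright walls. Origin: centre of its underside; z up. Its sprung lid stands 22 mm above the rim, inside the outline of the walls.
- mould_rim (a point): Point on the mould's vertical centre line at the height of its rim, 66 mm above its underside.
- lid_top (a point): Centre of the upper face of the mould's lid plate (100 x 52 mm); a round boss, 4 mm high and 34 mm wide, stands on it for the ram. It is 18 mm above the rim when the springs are free and level with the rim when fully pressed.
- mould_lid (a joint): How far the lid is pushed down against its two coil springs, m: 0 = free, 0.018 = its plate level with the rim. It takes about 11 N to start and 28 N when level.
- ram_foot (a point): Centre of the underside of the ram's round foot (44 mm wide). At the start it is 127 mm above the worktop, 11 mm above the boss of a mould that stands in the tray under it.
- ram (a joint): How far the ram has come down, m: 0 at the start, 0.0325 = its collar meets the crosshead and the lever goes solid (the lid is then 2 to 3 mm below the rim, which is fine). It stays wherever the ratchet leaves it.
- pump_lever (a joint): Press lever, rad: 0 = up at its rest stop (pointing 0.42 rad above level), 0.96 = down at its bottom stop (0.54 rad below level). A spring lifts it again when it is let go. One full stroke drives the ram down 7 to 8 mm; the up stroke leaves the ram where it is. About 5 to 10 N at the grip.
- lever_grip (a point): Middle of the lever's black grip, on the centre line of the lever, 182 mm from the pivot (moves with the lever). The grip is 104 mm long (130 to 234 mm from the pivot), 26 mm wide, 21 mm thick.
- lever_pivot (a point): Pivot of the lever, 225 mm above the worktop; in the press's frame at x = 54, y = 14 mm. The lever turns in the press's y-z plane (x = 54 mm) and points to -y.
- dial_timer: White kitchen timer, 79 x 74 x 65 mm, at the back; bystander. Origin under its centre.
- deli_cup: Small lidded plastic cup, 72 mm across, 70 mm high, near the front edge; bystander. Origin under its centre.
- ramekin: Small white cup, 67 mm across, 42 mm high, near the front edge; bystander. Origin under its centre.
- tape_roll: Roll of tape lying flat, 103 mm across, 25 mm high, at the right; bystander. Origin under its centre.

How it is judged:
On the way, in this order (a step that is already met when the one before it is completed fails the run):
1. the mould stands in the recess of the pulled-out tray and is let go (horizontal distance between tofu_mould and tray_seat below 0.006 m and z of tofu_mould in the frame of tray_seat below 0.004 m and angle between tofu_mould's own z axis and vertical below 0.06 rad and angle between the x axis of tofu_mould and the x axis of tray_seat, either way round below 0.12 rad and value of joint drip_tray above 0.09 m and contact force between the fingers and tofu_mould below 0.2 N), for 0.2 s.
2. the tray, with the mould in it, is fully in (horizontal distance between tofu_mould and tray_seat below 0.006 m and z of tofu_mould in the frame of tray_seat below 0.004 m and angle between tofu_mould's own z axis and vertical below 0.06 rad and angle between the x axis of tofu_mould and the x axis of tray_seat, either way round below 0.12 rad and value of joint drip_tray below 0.005 m), for 0.2 s.
3. first full stroke: the lever is pushed down (past 0.80 rad) (value of joint pump_lever above 0.8 rad).
4. the lever is back up after the first stroke (below 0.12 rad) (value of joint pump_lever below 0.12 rad).
5. second full stroke: the lever is pushed down (past 0.80 rad) (value of joint pump_lever above 0.8 rad).
6. the lever is back up after the second stroke (below 0.12 rad) (value of joint pump_lever below 0.12 rad).
7. third full stroke: the lever is pushed down (past 0.80 rad) (value of joint pump_lever above 0.8 rad).
8. the lever is back up after the third stroke (below 0.12 rad) (value of joint pump_lever below 0.12 rad).
9. pumping on has brought the lid level with the rim (pressed at least 15 mm) (value of joint mould_lid above 0.015 m), for 0.1 s.
At the end, for the whole second after the job is handed in: The mould stands at rest in the tray's recess (within 6 mm of its centre, not tilted or skewed), the tray is in (within 5 mm), the ram holds the mould's lid pressed down by at least 15 of its 18 mm, and the lever is back up (below 0.08 rad) (all of step 2 and value of joint mould_lid above 0.015 m and value of joint pump_lever below 0.08 rad and value of joint ram above 0.024 m and linear speed of tofu_mould below 0.01 m/s); the robot touches nothing.
It fails at once if a bystander is moved by more than 30 mm (distance of any of dial_timer, deli_cup, ramekin, tape_roll from where it was at the start of the episode above 0.03 m).
It fails at once if the mould is tipped by more than 0.5 rad (angle between tofu_mould's own z axis and vertical above 0.5 rad).
It also fails if it takes over 72 s, if anything falls off the work surface, if the arm or the gripper's body presses on something with over 40 N, if the wrist force passes 120 N, or if a joint passes its speed limit or range.

## Working session

There is one attempt and no reset: what is moved stays moved. The work goes in short steps, Python scripts to look and compute and a tool call to move; the robot and the scene stay as the last step left them, time stands still between calls to the robot, and variables do not carry over. Pictures are saved under pics/ and viewed, at most 10 in all, crops included, and the job is handed in when it is done.

Besides the shell and the picture viewer there is one more tool, called after ">>>" as name(argument=value, ...) on one line, values as JSON. servo_tool: Moves the arm, as the interface text tells. Its arguments: {"type":"object","properties":{"motion":{"type":"array","items":{"type":"array","items":{"type":"number"}}},"fingers":{"type":"number"},"grip_force":{"type":"number"}},"required":["motion"]}

```bash
mkdir -p pics
cat > h.py <<'E'
import numpy as np,cv2
from rig import *
from scipy.spatial.transform import Rotation as R
def snap(n,fn=None):
    s=observe();d=get_image(n);d=dict(d)
    if n=="wrist":
        T=np.eye(4);T[:3,:3]=R.from_quat(s["ee_rot"]).as_matrix();T[:3,3]=s["position"]
        d["W"]=T@np.array(d["tool_from_camera"])
    else: d["W"]=np.array(d["world_from_camera"])
    if fn: cv2.imwrite("pics/"+fn,cv2.cvtColor(d["img"],cv2.COLOR_RGB2BGR))
    return d
def ray(d,u,v):
    f=240/np.tan(np.radians(d["fovy"])/2)
    c=np.array([(u-d["cx"])/f,-(v-d["cy"])/f,-1.])
    return d["W"][:3,3],d["W"][:3,:3]@c
def onz(d,u,v,z):
    o,r=ray(d,u,v);return o+r*(z-o[2])/r[2]
def tri(L):
    A=0;b=0
    for d,u,v in L:
        o,r=ray(d,u,v);r=r/np.linalg.norm(r);P=np.eye(3)-np.outer(r,r);A=A+P;b=b+P@o
    return np.linalg.solve(A,b)
def proj(d,p):
    f=240/np.tan(np.radians(d["fovy"])/2)
    c=d["W"][:3,:3].T@(np.array(p)-d["W"][:3,3]);return d["cx"]-f*c[0]/c[2],d["cy"]+f*c[1]/c[2]
E
python3 - <<'E'
from h import *
print(observe(),hold_point_z() if callable(hold_point_z) else hold_point_z)
for n in("scene","top"):
    d=snap(n,n+"0.png");print({k:v for k,v in d.items() if k!="img"})
E
```

```text
{'clock': 0.0, 'qpos': array([-1.20653134,  0.50832588, -0.2374821 ,  1.50117891,  0.12571042,
        1.14892176, -0.15479085]), 'qd': array([-0.00068765,  0.00209243,  0.00100782,  0.00132622,  0.00128789,
        0.00022174,  0.00140064]), 'joint_torque': array([ 4.37311746e-04, -6.20605159e+01, -2.18694650e+00, -2.49652362e+01,
        1.26149031e-02,  1.16000240e-02,  7.64407332e-05]), 'position': array([0.15989607, 0.60364818, 0.23041974]), 'ee_rot': array([ 1.29022408e-01,  9.91641249e-01, -9.19046427e-04, -8.27437180e-05]), 'wrist_force': array([-0.07201277, -0.26769164,  0.35971248]), 'ft_torque': array([0.0235497 , 0.03369728, 0.03202881]), 'gripper_force': 0.0, 'width': 0.9983308280176457} 0.0187
{'fovy': 57.65570251672012, 'cx': 327.06944477526685, 'cy': 240.30241546726097, 'world_from_camera': array([[ 0.59609536,  0.55465115, -0.58054494, -0.22071149],
       [-0.80279751,  0.42401961, -0.41919391, -0.69374961],
       [ 0.01365605,  0.71593957,  0.69802868,  1.07953033],
       [ 0.        ,  0.        ,  0.        ,  1.        ]]), 'W': array([[ 0.59609536,  0.5546511
[... 304 characters left out ...]
om_camera': array([[-2.97843538e-02,  9.90783751e-01, -1.32138004e-01,
         3.36589979e-01],
       [-9.99548984e-01, -3.00301822e-02,  1.32467536e-04,
        -1.53326728e-01],
       [-3.83688164e-03,  1.32082353e-01,  9.91231320e-01,
         1.70274697e+00],
       [ 0.00000000e+00,  0.00000000e+00,  0.00000000e+00,
         1.00000000e+00]]), 'W': array([[-2.97843538e-02,  9.90783751e-01, -1.32138004e-01,
         3.36589979e-01],
       [-9.99548984e-01, -3.00301822e-02,  1.32467536e-04,
        -1.53326728e-01],
       [-3.83688164e-03,  1.32082353e-01,  9.91231320e-01,
         1.70274697e+00],
       [ 0.00000000e+00,  0.00000000e+00,  0.00000000e+00,
         1.00000000e+00]])}
```

View pics/scene0.png

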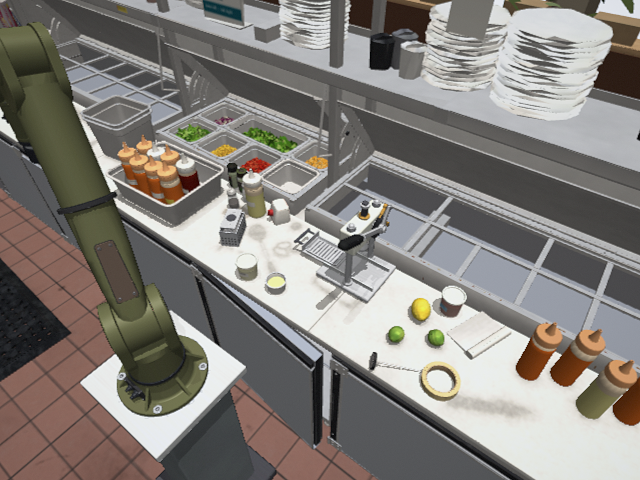

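View pics/top0.png

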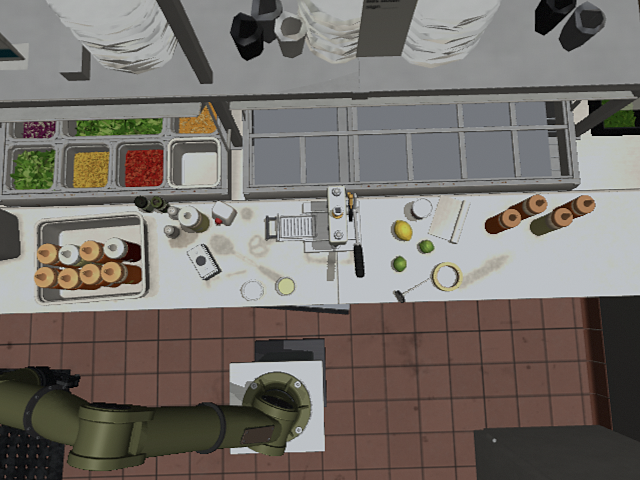

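The scene shows the mould at about (233,227) and the press at about (360,250). Seen from the top, the mould is at (203,261). The tray is pulled out to the left (world +y) at (290,228), and the lever points towards the robot at (359,262).

Run:
```python
import cv2
a=cv2.imread("pics/top0.png")[180:300,180:380];b=cv2.imread("pics/scene0.png")[170:310,205:405]
cv2.imwrite("pics/c1.png",cv2.resize(a,None,fx=4,fy=4,interpolation=2));cv2.imwrite("pics/c2.png",cv2.resize(b,None,fx=4,fy=4,interpolation=2))
```

```text
(no output)
```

View pics/c1.png

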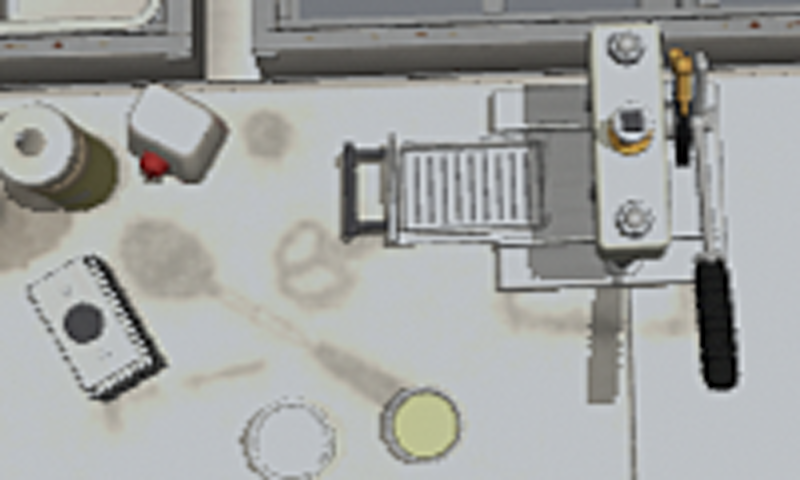

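View pics/c2.png

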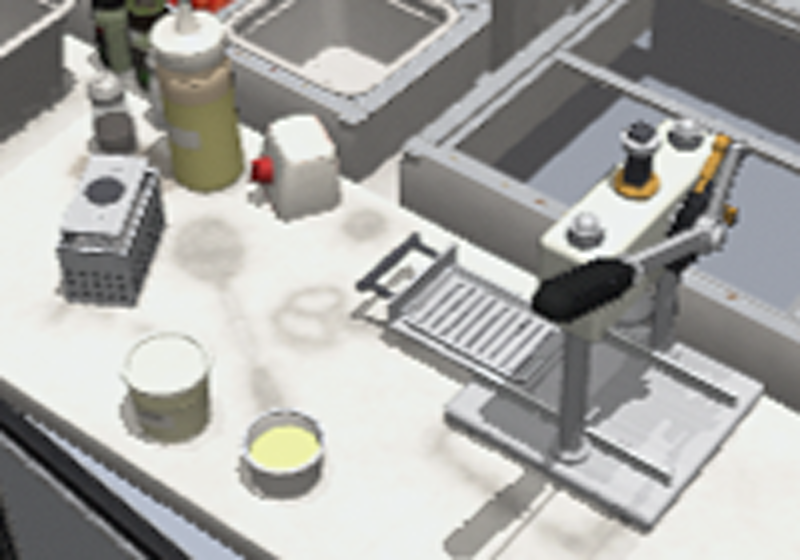

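The mould's boss is at top-crop (84,322) and scene-crop (105,190). The handle bar is near (349,192) / (388,265), and the crosshead bolts are at (627,45), (635,216) / (688,132), (587,230).

Run:
```python
from h import *
T=snap("top");S=snap("scene");np.set_printoptions(precision=4,suppress=True)
t=lambda x,y:(T,180+x/4,180+y/4); s=lambda x,y:(S,205+x/4,170+y/4)
for n,a,b in [("boss",(84,322),(105,190)),("handle",(349,192),(388,265)),("bolt+",(627,45),(688,132)),("bolt-",(635,216),(587,230)),("ramtop",(631,118),(641,130)),("grip",(717,325),(585,290))]:
    print(n,tri([t(*a),s(*b)]))
print("boss@.088",onz(*t(84,322),.088))
for p in [(28,290),(92,255),(160,360),(105,398)]: print("rim",onz(*t(*p),.066))
for p in [(349,148),(349,240)]: print("hend",onz(*t(*p),.043))
for p in [(630,45),(635,216)]: print("bolt",onz(*t(*p),.26))
print("cup",onz(*t(290,437),.07),"ram",onz(*t(425,425),.042),"timer",onz(*t(175,125),.06),"bottle",onz(*t(40,130),.15))
d=snap("wrist");print(d["fovy"],d["cx"],d["cy"],d["tool_from_camera"])
```

```text
boss [0.5004 0.2364 0.08  ]
handle [0.6127 0.0157 0.0333]
bolt+ [ 0.6836 -0.2213  0.2543]
bolt- [ 0.5509 -0.222   0.2526]
ramtop [ 0.6174 -0.2196  0.2985]
grip [ 0.4627 -0.2772  0.2955]
boss@.088 [0.5    0.2342 0.088 ]
rim [0.531  0.2872 0.066 ]
rim [0.5594 0.2327 0.066 ]
rim [0.468 0.175 0.066]
rim [0.4372 0.2216 0.066 ]
hend [0.6498 0.0142 0.043 ]
hend [0.5689 0.0156 0.043 ]
bolt [ 0.6821 -0.2232  0.26  ]
bolt [ 0.5502 -0.2222  0.26  ]
cup [0.3996 0.0651 0.07  ] ram [ 0.4074 -0.0467  0.042 ] timer [0.6714 0.1625 0.06  ] bottle [0.6522 0.2555 0.15  ]
66.0901052269549 329.7957469816063 236.82755975330906 [[-0.0008  0.9612  0.276   0.0704]
 [ 1.      0.0009 -0.0003 -0.0003]
 [-0.0005  0.276  -0.9612 -0.1447]
 [ 0.      0.      0.      1.    ]]
```

>>> servo_tool(motion=[[-0.034,-0.022,0,0],[-0.034,-0.022,0,0],[-0.034,-0.022,0,0],[-0.034,-0.022,0,0],[-0.034,-0.022,0,0],[-0.034,-0.022,0,0],[-0.034,-0.022,0,0],[-0.034,-0.022,0,0],[-0.034,-0.022,0,0],[-0.034,-0.022,0,0],[-0.034,-0.022,0,0],[-0.034,-0.022,0,0]], fingers=0.0854)

```text
clock: 1.25
position: [0.4878, 0.2428, 0.2314]
ee_rot: [0.129, 0.992, 0.0, 0.0]
wrist_force: [0.4, 0.7, 0.3]
width: 1.003
gripper_force: 0.0
```

>>> servo_tool(motion=[[0,0,0,0.115],[0,0,0,0.115],[0,0,0,0.115],[0,0,0,0.115],[0,0,0,0.115],[0,0,0,0.115],[0,0,0,0.115],[0,0,0,0.115],[0,0,0,0.115],[0,0,0,0.115]])

```text
clock: 2.08
position: [0.4867, 0.2446, 0.2312]
ee_rot: [0.65, 0.76, -0.0, -0.0]
wrist_force: [-0.7, -0.6, 0.2]
width: 1.0
gripper_force: 0.0
```

>>> servo_tool(motion=[[0,0,0,0.115],[0,0,0,0.115],[0,0,0,0.115],[0,0,0,0.115],[0,0,0,0.115],[0,0,0,0.115],[0,0,0,0.115],[0,0,0,0.115],[0,0,0,0.115],[0,0,0,0.115],[0,0,0,0]])

```text
clock: 3.0
position: [0.4866, 0.2447, 0.2312]
ee_rot: [0.959, 0.285, -0.0, 0.0]
wrist_force: [-1.0, -0.1, 1.2]
width: 1.004
gripper_force: 0.0
```

```bash
cat >> h.py <<'E'
def tool(dw=None,to=None):
    s=observe();M=R.from_quat(s["ee_rot"]).as_matrix()
    d=np.array(to)-s["position"] if dw is None else np.array(dw)
    return M.T@d, np.degrees(np.arctan2(M[1,1],M[0,1]))
E
python3 - <<'E'
from h import *
s=observe();print(s["clock"],s["position"],s["qpos"],tool([0,0,0])[1])
d=snap("wrist","w1.png");print(proj(d,(.5,.235,.088)))
E
```

```text
3.0 [0.48664282 0.24471674 0.23116312] [-0.79773475  0.40501678  0.42168548  1.71922412 -0.18611438  1.05727933
 -1.30721267] -56.88478446635479
(np.float64(349.4441532743667), np.float64(214.02828399486486))
```

View pics/w1.png

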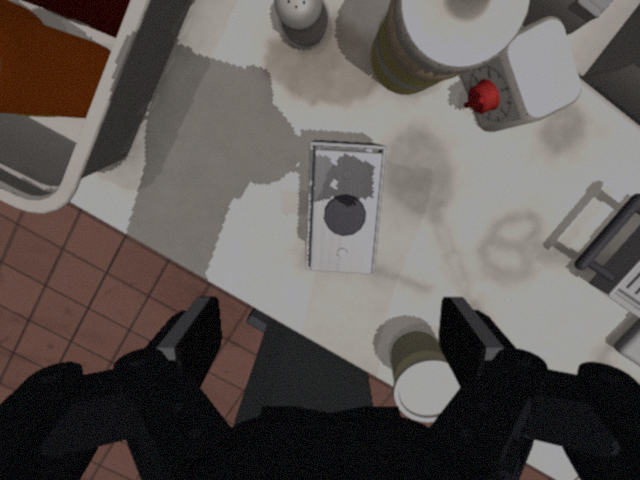

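Boss at (345,215); the mould outline runs roughly (312,141), (384,145), (373,271), (308,270).

Run:
```python
from h import *
d=snap("wrist");im=d["img"];np.set_printoptions(precision=4,suppress=True)
hsv=cv2.cvtColor(im,cv2.COLOR_RGB2HSV)
m=np.zeros(im.shape[:2],np.uint8);m[190:242,320:370]=(hsv[190:242,320:370,2]<100)
n,l,st,c=cv2.connectedComponentsWithStats(m);k=1+st[1:,4].argmax();print(st[k],c[k])
b=c[k];P=onz(d,*b,.088);print("boss",P)
T=snap("top");S=snap("scene")
print("tri",tri([(d,*b),(T,201,260.5),(S,231.25,217.5)]), tri([(d,*b),(T,201,260.5)]))
# left and right walls: sample rows for strongest edges, as rim
g=cv2.GaussianBlur(cv2.cvtColor(im,cv2.COLOR_RGB2GRAY),(3,3),0).astype(float)
for v in range(155,265,10): print(v,[int(x) for x in g[v,302:318]],[int(x) for x in g[v,368:390]])
for u in (320,345,365): print(u,[int(x) for x in g[136:158,u]],[int(x) for x in g[262:280,u]])
```

```text
[ 320  190   50   46 1655] [344.397  210.4338]
boss [0.5003 0.2401 0.088 ]
tri [0.5001 0.2375 0.0792] [0.4999 0.2376 0.0771]
155 [112, 111, 113, 114, 114, 112, 108, 101, 97, 98, 90, 73, 65, 83, 111, 129] [159, 158, 158, 158, 157, 157, 157, 156, 156, 156, 155, 155, 154, 145, 133, 133, 143, 146, 143, 143, 143, 140]
165 [112, 111, 111, 112, 113, 112, 106, 99, 95, 94, 84, 70, 70, 86, 102, 110] [90, 92, 98, 109, 126, 146, 157, 159, 160, 160, 160, 159, 149, 135, 131, 139, 141, 136, 134, 133, 131, 130]
175 [111, 111, 111, 112, 112, 110, 103, 98, 97, 91, 74, 65, 74, 91, 104, 110] [90, 90, 89, 92, 104, 126, 146, 156, 159, 160, 158, 149, 134, 131, 138, 140, 137, 135, 134, 132, 129, 129]
185 [112, 112, 111, 111, 111, 107, 103, 109, 113, 99, 76, 71, 85, 101, 108, 110] [88, 88, 89, 95, 114, 138, 154, 159, 159, 158, 149, 134, 130, 137, 139, 137, 137, 137, 137, 134, 132, 130]
195 [98, 98, 99, 99, 99, 106, 121, 130, 115, 84, 68, 75, 91, 102, 107, 105] [97, 97, 101, 117, 139, 153, 158, 160, 158, 148, 134, 130, 138, 142, 143, 145, 146, 145, 143, 142, 142, 140]
205 [97, 97, 97, 97, 95, 98, 113, 124, 11
[... 1019 characters left out ...]
146, 132, 129, 135, 140, 146, 151, 154, 155, 156, 156, 156, 156, 156, 156, 156, 156, 156, 156]
320 [113, 112, 108, 94, 76, 81, 113, 139, 139, 122, 111, 111, 113, 122, 139, 154, 159, 155, 143, 128, 118, 114] [151, 150, 150, 151, 150, 151, 150, 147, 144, 145, 149, 151, 152, 152, 153, 152, 153, 153]
345 [113, 115, 115, 114, 104, 80, 66, 83, 119, 140, 136, 119, 105, 100, 103, 118, 133, 129, 112, 99, 94, 93] [158, 158, 158, 157, 156, 157, 158, 158, 157, 152, 147, 146, 150, 152, 153, 153, 153, 154]
365 [112, 110, 110, 110, 110, 106, 94, 78, 83, 113, 136, 132, 116, 111, 113, 112, 120, 140, 155, 160, 160, 160] [160, 160, 159, 160, 160, 159, 159, 159, 160, 159, 155, 148, 146, 149, 151, 151, 151, 151]
```

Run:
```python
from h import *
np.set_printoptions(precision=4,suppress=True)
d=snap("wrist")
L=[onz(d,u,v,.084) for u,v in[(314,155),(309.1,255)]];Rr=[onz(d,u,v,.084) for u,v in[(382.4,155),(373,255)]]
dirs=[(a[0]-a[1])/np.linalg.norm(a[0]-a[1]) for a in(L,Rr)];print([np.degrees(np.arctan2(q[1],q[0])) for q in dirs])
ax=(dirs[0]+dirs[1])/2;n=np.array([-ax[1],ax[0],0]);print("width",n@(L[0]-Rr[0]),n@(L[1]-Rr[1]))
mid=(n@L[0]+n@L[1]+n@Rr[0]+n@Rr[1])/4
B=onz(d,345,215,.088);print("boss",B,"offmid",n@B-mid)
T=snap("top");S=snap("scene");X=tri([(d,345,215),(T,201,260.5),(S,231.25,217.5)]);print(X)
C=B+n*(mid-n@B);print("C",C,tool(to=[C[0],C[1],.231]))
```

```text
[np.float64(30.002809374071962), np.float64(30.290789134002285)]
width 0.05283494876126321 0.05324603352193591
boss [0.4976 0.2375 0.088 ] offmid -0.0006603169282697538
[0.4987 0.2358 0.082 ]
C [0.4972 0.2381 0.088 ] (array([0.0051, 0.011 , 0.0003]), np.float64(-56.53022899901064))
```

>>> servo_tool(motion=[[0.005,0.011,0,0.058],[0,0,0.03,0],[0,0,0.03,0],[0,0,0.03,0],[0,0,0.03,0],[0,0,0.03,0],[0,0,0.02,0],[0,0,0,0],[0,0,0,0]])

```text
clock: 4.1
position: [0.4967, 0.2377, 0.0608]
ee_rot: [0.966, 0.26, -0.001, 0.0]
wrist_force: [0.9, 0.4, 0.0]
width: 0.998
gripper_force: 0.0
```

Run:
```python
from h import *
s=observe();print(s["position"],tool([0,0,0])[1],s["wrist_force"])
d=snap("wrist","w2.png")
```

```text
[0.49672457 0.23771146 0.06084217] -59.917082490449054 [0.92359435 0.42318215 0.00223278]
```

View pics/w2.png

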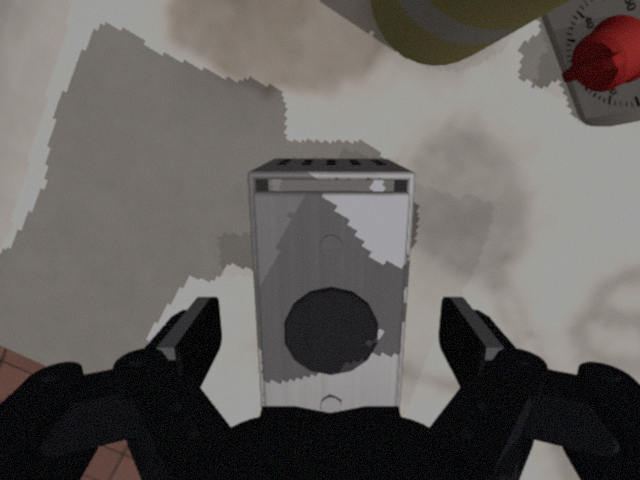

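Well centred: the boss is at (331,331), midway between the fingers. Going down and closing.

>>> servo_tool(motion=[[0,0,0.018,0],[0,0,0.018,0],[0,0,0,0]])

```text
clock: 4.4
position: [0.4967, 0.2382, 0.0249]
ee_rot: [0.966, 0.26, -0.0, -0.0]
wrist_force: [0.3, 0.4, -0.7]
width: 1.0
gripper_force: 0.0
```

>>> servo_tool(motion=[[0,0,0,0],[0,0,0,0],[0,0,0,0],[0,0,0,0],[0,0,0,0],[0,0,0,0],[0,0,0,0],[0,0,0,0]], fingers=0.04, grip_force=60)

```text
clock: 5.07
position: [0.4983, 0.2383, 0.0273]
ee_rot: [0.966, 0.259, 0.002, -0.0]
wrist_force: [-0.2, -1.5, 6.2]
width: 0.716
gripper_force: 67.0
```

Run:
```python
from h import *
s=observe();print(s["position"],tool([0,0,0])[1],s["wrist_force"],s["width"],s["gripper_force"])
d=snap("wrist","w3.png");g=cv2.cvtColor(d["img"],cv2.COLOR_RGB2GRAY)
M=R.from_quat(s["ee_rot"]).as_matrix()
m=(g<75).astype(np.uint8);m[:,:230]=0;m[:,430:]=0
n,l,st,c=cv2.connectedComponentsWithStats(m)
for k in range(1,n):
    if st[k,4]>800: print(st[k],c[k],M.T@(onz(d,*c[k],.088)-s["position"]))
```

```text
[0.49825529 0.23830921 0.02726426] -59.94268645104022 [-0.23406029 -1.50687765  6.15753927] 0.7162145222012696 67.00433492660522
[ 382    0   48   50 1562] [411.16965429  18.65685019] [ 0.09138178  0.01640759 -0.06045252]
[ 230  168  200   21 3546] [329.21291596 178.81810491] [ 0.05903245 -0.00027526 -0.06055583]
[ 230  198  200   23 1162] [325.00946644 211.53958692] [ 0.05146208 -0.00126191 -0.06057922]
[  230   307   200   173 22085] [329.20892008 420.88698211] [-0.00744964 -0.00035671 -0.06075888]
```

>>> servo_tool(motion=[[0,0,-0.01,0],[0,0,-0.025,0],[0,0,-0.03,0],[0,0,-0.03,0],[0,0,-0.03,0],[0,0,-0.025,0],[0,0,0,0]])

```text
clock: 5.7
position: [0.4993, 0.2386, 0.181]
ee_rot: [0.966, 0.259, 0.004, -0.001]
wrist_force: [1.9, 0.1, -5.8]
width: 0.72
gripper_force: 68.3
```

>>> servo_tool(motion=[[0,0,0,-0.1],[0,0,0,-0.1],[0,0,0,-0.1],[0,0,0,-0.1],[0,0,0,-0.1],[0,0,0,-0.1],[0,0,0,-0.1],[0,0,0,-0.1],[0,0,0,-0.1],[0,0,0,-0.137],[0,0,0,0]])

```text
clock: 6.62
position: [0.4961, 0.2375, 0.1744]
ee_rot: [0.713, 0.702, -0.001, -0.0]
wrist_force: [-0.6, 0.8, -5.9]
width: 0.721
gripper_force: 68.0
```

Run:
```python
from h import *
s=observe();print(s["position"],s["qpos"],s["wrist_force"],s["width"],s["gripper_force"])
print(tool(to=[.612,-.06,.19]))
```

```text
[0.49611816 0.2375315  0.17435307] [-0.58180944  0.4462545   0.13436613  1.78464169 -0.07289995  0.91774499
 -0.43162409] [-0.59004467  0.80053442 -5.91926785] 0.7205923236564078 67.96010971069336
(array([-0.29569933,  0.12048726, -0.01559322]), np.float64(-0.8957354906314563))
```

>>> servo_tool(motion=[[-0.015,0.006,-0.002,0],[-0.03,0.012,-0.002,0],[-0.03,0.012,-0.002,0],[-0.03,0.012,-0.002,0],[-0.03,0.012,-0.002,0],[-0.03,0.012,-0.002,0],[-0.03,0.012,-0.002,0],[-0.03,0.012,-0.001,0],[-0.03,0.012,0,0],[-0.026,0.012,0,0],[-0.015,0.008,0,0],[0,0,0,0]])

```text
clock: 7.62
position: [0.6131, -0.0664, 0.1894]
ee_rot: [0.718, 0.696, -0.002, 0.001]
wrist_force: [-0.1, -1.0, -5.4]
width: 0.718
gripper_force: 67.9
```

Run:
```python
from h import *
s=observe();print(s["clock"],s["position"],s["qpos"],tool([0,0,0])[1])
d=snap("wrist","w3.png");np.save("w3W.npy",d["W"])
for p in [(.612,.015,.043),(.612,-.09,.028)]: print(proj(d,p))
```

```text
7.6167 [ 0.61312651 -0.06644408  0.1893625 ] [-0.03904718  0.52904948  0.17055944  1.58876777 -0.09559362  1.03236339
  0.12596161] -1.8189072759378184
(np.float64(325.4941178092305), np.float64(114.29944133860657))
(np.float64(330.02262825386356), np.float64(242.45827720374402))
```

View pics/w3.png

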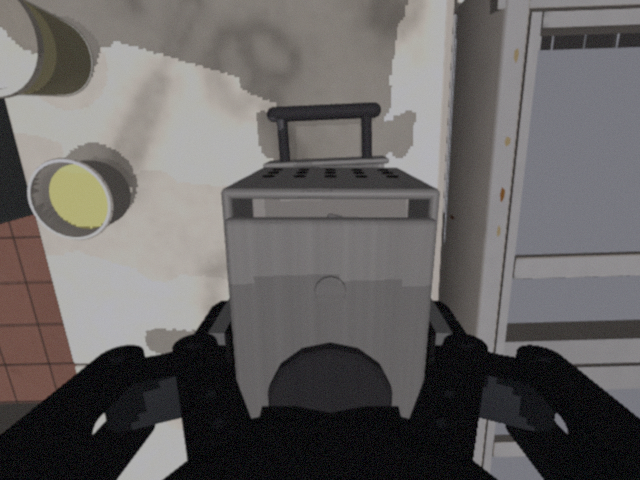

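Handle bar ends at (272,114) and (377,108); the mould's far rim corners are at (224,193) and (438,191); the boss is around (331,393).

Run:
```python
from h import *
np.set_printoptions(precision=4,suppress=True)
s=observe();d=snap("wrist");M=R.from_quat(s["ee_rot"]).as_matrix();p=s["position"];print(p)
a=onz(d,272,114,.043);b=onz(d,377,108,.043);print("handle",a,b,(a+b)/2,np.linalg.norm(a-b),np.degrees(np.arctan2((b-a)[1],(b-a)[0])))
T=snap("top");print("tri",tri([(d,324.5,111),(T,180+349/4,180+192/4)]))
zr=p[2]+.0387
e=[M.T@(onz(d,u,v,zr)-p) for u,v in[(224,193),(438,191)]];print("far rim tool",e,e[0][1]-e[1][1])
print("boss tool",M.T@(onz(d,331,394,zr+.022)-p))
# top view: tray recess slots
g=cv2.cvtColor(T["img"],cv2.COLOR_RGB2GRAY)
# panel ends (top of panel z .054) in wrist
for u,v in[(265,162),(387,158)]: print("panel",onz(d,u,v,.054))
for q in[(392,240),(392,140)]: print("panelTop",onz(T,180+q[0]/4,180+q[1]/4,.054))
```

```text
[ 0.6124 -0.0634  0.1892]
handle [0.5709 0.0198 0.043 ] [0.6495 0.0216 0.043 ] [0.6102 0.0207 0.043 ] 0.07855835187093799 1.380045137144924
tri [0.611  0.0182 0.0379]
far rim tool [array([ 0.0526, -0.0311, -0.0387]), array([ 0.0532,  0.0307, -0.0388])] -0.06174560213436673
boss tool [ 0.0016 -0.0002 -0.0607]
panel [ 0.5648 -0.0145  0.054 ]
panel [ 0.6557 -0.0143  0.054 ]
panelTop [ 0.5662 -0.0225  0.054 ]
panelTop [ 0.6536 -0.0242  0.054 ]
```

>>> servo_tool(motion=[[0,-0.02,-0.005,0],[0,-0.03,-0.005,0],[0,-0.03,-0.005,0],[0,-0.03,-0.005,0],[0,-0.01,0,0],[0,0,0,0],[0,0,0,0],[0,0,0,0]])

```text
clock: 8.43
position: [0.4938, -0.0569, 0.2105]
ee_rot: [0.714, 0.7, 0.001, 0.0]
wrist_force: [-0.2, 0.1, -5.9]
width: 0.714
gripper_force: 69.0
```

Run:
```python
from h import *
s=observe();print(s["clock"],s["position"],s["qd"].round(3))
d=snap("wrist");im=cv2.cvtColor(d["img"],cv2.COLOR_RGB2BGR);np.save("w4.npy",im);np.save("w4W.npy",d["W"])
u,v=proj(d,(.612,-.06,.035));print(u,v)
u0=int(min(max(u-133,0),374));v0=int(min(max(v-100,0),280));print(u0,v0)
cv2.imwrite("pics/w4c.png",cv2.resize(im[v0:v0+200,u0:u0+266],None,fx=3,fy=3,interpolation=2))
```

```text
8.4333 [ 0.49381139 -0.05693013  0.21046486] [ 0.005  0.017  0.    -0.007  0.003  0.001  0.003]
463.3116455275467 213.73565085296946
330 113
```

View pics/w4c.png

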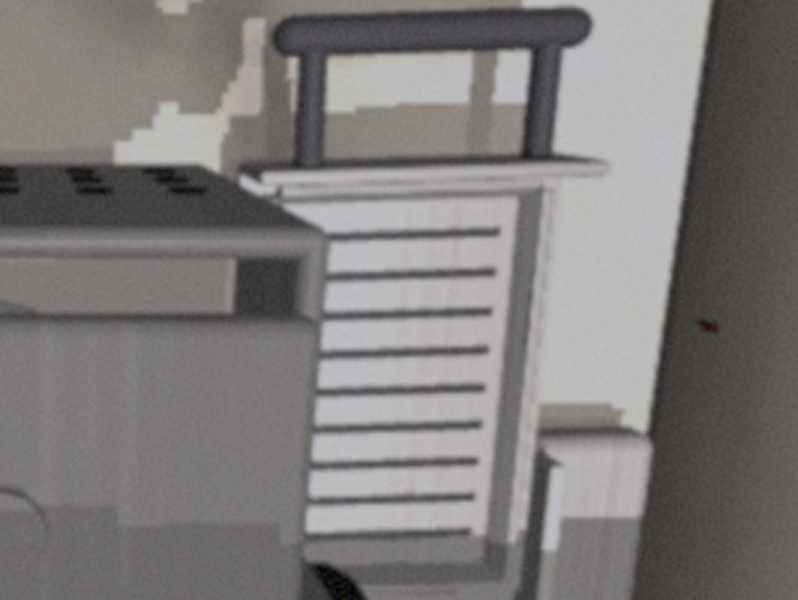

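Nine slots in the recess floor: right ends run from (500,232) to (470,532) in the crop, with the middle one at (484,388). The floor's right edge goes (517,195)→(485,560) and the handle bar ends are (275,37) and (591,26).

Run:
```python
from h import *
np.set_printoptions(precision=4,suppress=True)
d=snap("wrist");print(observe()["position"])
f=lambda u,v,z=.028:onz(d,330+u/3,113+v/3,z)
ang=lambda a,b:np.degrees(np.arctan2((b-a)[1],(b-a)[0]))
for n,a,b,z in [("slotends",(470,532),(500,232),.028),("slot1",(330,236),(500,231),.028),("slot5",(320,391),(484,388),.028),("slot8",(312,500),(472,495),.028),("flooredge",(485,560),(517,195),.028),("handle",(275,37),(591,26),.043)]:
    A=f(*a,z);B=f(*b,z);print(n,A,B,(A+B)/2,ang(A,B))
```

```text
[ 0.4938 -0.0574  0.2101]
slotends [ 0.6429 -0.1377  0.028 ] [ 0.6425 -0.0411  0.028 ] [ 0.6427 -0.0894  0.028 ] 90.22310194278651
slot1 [ 0.5921 -0.0412  0.028 ] [ 0.6425 -0.0408  0.028 ] [ 0.6173 -0.041   0.028 ] 0.4832230727150708
slot5 [ 0.592  -0.0894  0.028 ] [ 0.6426 -0.0895  0.028 ] [ 0.6173 -0.0894  0.028 ] -0.12654101526058906
slot8 [ 0.5916 -0.1256  0.028 ] [ 0.6423 -0.125   0.028 ] [ 0.6169 -0.1253  0.028 ] 0.6990800790608909
flooredge [ 0.6487 -0.1477  0.028 ] [ 0.6464 -0.0303  0.028 ] [ 0.6475 -0.089   0.028 ] 91.12222324261789
handle [0.5695 0.0156 0.043 ] [0.6545 0.0167 0.043 ] [0.612  0.0161 0.043 ] 0.7110601516597276
```

Run:
```python
from h import *
print(observe()["position"],tool(to=[.613,-.089,.12]))
```

```text
[ 0.4937906  -0.05736182  0.21009369] (array([-0.02919446,  0.1197998 ,  0.09013556]), np.float64(-1.1731261650935692))
```

>>> servo_tool(motion=[[-0.005,0.02,0,0],[-0.006,0.025,0,0],[-0.006,0.025,0,0],[-0.006,0.025,0.01,0],[-0.004,0.015,0.02,0],[-0.002,0.01,0.02,0],[0,0,0.02,0],[0,0,0.015,-0.027],[0,0,0,0],[0,0,0,0],[0,0,0,0]])

```text
clock: 9.45
position: [0.613, -0.0895, 0.1259]
ee_rot: [0.705, 0.709, 0.0, 0.0]
wrist_force: [0.1, -0.3, -5.5]
width: 0.719
gripper_force: 68.5
```

Run:
```python
from h import *
s=observe();print(s["position"],s["qd"].round(3),tool(to=[.613,-.089,.06]))
```

```text
[ 0.61304436 -0.08945534  0.12591709] [-0.001 -0.021  0.003 -0.005  0.    -0.003  0.001] (array([ 0.00046943, -0.00011011,  0.06591691]), np.float64(0.3032006070495008))
```

>>> servo_tool(motion=[[0,0,0.012,0],[0,0,0.012,0],[0,0,0.012,0],[0,0,0.01,0],[0,0,0.008,0],[0,0,0.006,0],[0,0,0.004,0],[0,0,0.003,0],[0,0,0,0],[0,0,0,0],[0,0,0,0]])

```text
clock: 10.37
position: [0.6125, -0.0895, 0.0587]
ee_rot: [0.705, 0.709, 0.0, 0.0]
wrist_force: [-0.3, -0.6, -5.3]
width: 0.716
gripper_force: 69.0
```

>>> servo_tool(motion=[[0,0,0.001,0],[0,0,0.001,0],[0,0,0.001,0],[0,0,0,0],[0,0,0,0]])

```text
clock: 10.78
position: [0.6123, -0.0894, 0.0554]
ee_rot: [0.705, 0.709, 0.0, 0.0]
wrist_force: [-0.0, 0.3, -4.6]
width: 0.718
gripper_force: 69.2
```

>>> servo_tool(motion=[[0,0,0.001,0],[0,0,0.001,0],[0,0,0,0],[0,0,0,0]])

```text
clock: 11.12
position: [0.6123, -0.0895, 0.0553]
ee_rot: [0.705, 0.709, 0.0, 0.0]
wrist_force: [-3.7, 0.5, 11.7]
width: 0.716
gripper_force: 70.9
```

Contact came at exactly the predicted seated height. Opening the fingers.

>>> servo_tool(motion=[[0,0,0,0],[0,0,0,0],[0,0,0,0],[0,0,0,0],[0,0,0,0],[0,0,0,0]], fingers=0.0854)

```text
clock: 11.62
position: [0.6122, -0.0894, 0.0532]
ee_rot: [0.705, 0.709, -0.0, -0.0]
wrist_force: [-0.5, 1.1, -0.4]
width: 1.004
gripper_force: 0.0
```

>>> servo_tool(motion=[[0,0,-0.01,0],[0,0,-0.03,0],[0,0,-0.03,0],[0,0,-0.03,0],[0,0,-0.02,0],[0,0,0,0],[0,0,0,0]])

```text
clock: 12.2
position: [0.6129, -0.0896, 0.1753]
ee_rot: [0.705, 0.709, 0.001, 0.001]
wrist_force: [-0.5, -0.3, -0.4]
width: 0.999
gripper_force: 0.0
```

Run:
```python
from h import *
s=observe();print(s["clock"],s["position"],s["qd"].round(3),tool([0,0,0]))
d=snap("wrist","w5.png")
for p in [(.613,-.089,.116),(.613,-.034,.094),(.613,-.144,.094)]: print(proj(d,p))
```

```text
12.2 [ 0.61293302 -0.08957404  0.17528075] [ 0.002  0.035 -0.007  0.042 -0.001 -0.015  0.   ] (array([0., 0., 0.]), np.float64(0.3402739452989448))
(np.float64(330.4432488764662), np.float64(254.59987664082226))
(np.float64(330.76172138248415), np.float64(155.78554405852924))
(np.float64(329.8125402655378), np.float64(320.70346351209133))
```

View pics/w5.png

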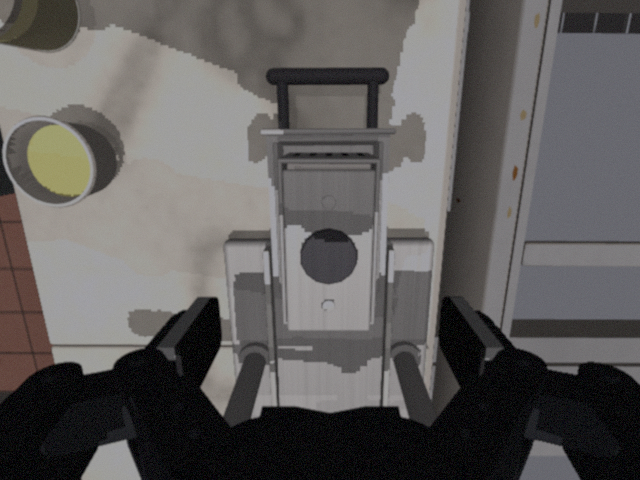

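The boss is at (329,256) against a predicted (330,255), so the mould is seated squarely. The handle is at (328,76). Next: shut the fingers and go behind the handle.

>>> servo_tool(motion=[[0.03,0,0,0],[0.03,0,0,0],[0.03,0,0,0],[0.03,0,0,0],[0.025,0,0,0],[0,0,0.03,0],[0,0,0.03,0],[0,0,0.03,0],[0,0,0.03,0],[0,0,0.02,0],[0,0,0,0],[0,0,0,0]], fingers=0, grip_force=40)

```text
clock: 13.25
position: [0.6099, 0.0554, 0.0317]
ee_rot: [0.705, 0.709, -0.002, -0.001]
wrist_force: [1.0, 0.2, 1.1]
width: -0.001
gripper_force: 0.0
```

>>> servo_tool(motion=[[-0.01,0,0,0],[-0.006,0,0,0],[-0.004,0,0,0],[-0.004,0,0,0],[-0.006,0,0,0],[-0.008,0,0,0],[-0.01,0,0,0],[-0.012,0,0,0],[-0.012,0,0,0],[-0.012,0,0,0],[-0.012,0,0,0],[-0.012,0,0,0]])

```text
clock: 14.25
position: [0.6119, -0.0541, 0.0332]
ee_rot: [0.705, 0.709, -0.0, 0.0]
wrist_force: [1.7, 2.7, 1.1]
width: -0.003
gripper_force: 1.2
```

>>> servo_tool(motion=[[-0.01,0,0,0],[-0.01,0,0,0],[-0.008,0,0,0],[-0.006,0,0,0],[-0.004,0,0,0],[-0.003,0,0,0],[-0.002,0,0,0],[0,0,0,0],[0,0,0,0]])

```text
clock: 15.0
position: [0.6119, -0.0954, 0.0331]
ee_rot: [0.705, 0.709, -0.0, -0.0]
wrist_force: [-0.2, 0.1, 0.3]
width: -0.001
gripper_force: 0.0
```

>>> servo_tool(motion=[[-0.002,0,0,0],[-0.002,0,0,0],[-0.002,0,0,0],[-0.002,0,0,0],[0,0,0,0]])

```text
clock: 15.42
position: [0.612, -0.097, 0.0331]
ee_rot: [0.703, 0.711, 0.002, -0.003]
wrist_force: [-1.5, 14.6, 1.8]
width: 0.001
gripper_force: 7.0
```

>>> servo_tool(motion=[[-0.002,0,0,0],[-0.002,0,0,0],[-0.001,0,0,0],[0,0,0,0]])

```text
clock: 15.75
position: [0.6119, -0.0972, 0.0332]
ee_rot: [0.702, 0.712, 0.003, -0.005]
wrist_force: [-2.5, 24.1, 6.8]
width: 0.002
gripper_force: 12.0
```

>>> servo_tool(motion=[[0.01,0,0,0],[0.02,0,-0.005,0],[0.02,0,-0.02,0],[0,0,-0.03,0],[0,0,-0.03,0],[0,0,-0.03,0],[0,0,-0.03,0],[0,0,-0.015,0],[0,0,0,0],[0,0,0,0]])

```text
clock: 16.58
position: [0.6123, -0.0587, 0.1942]
ee_rot: [0.705, 0.709, 0.001, 0.001]
wrist_force: [-0.1, -0.2, -0.6]
width: -0.0
gripper_force: 0.0
```

Run:
```python
from h import *
np.set_printoptions(precision=4,suppress=True)
s=observe();print(s["clock"],s["position"],tool([0,0,0])[1])
d=snap("wrist","w6.png");print("pred handle",proj(d,(.612,-.117,.043)))
T=snap("top","top6.png")
h=proj(T,(.612,-.117,.043));print(h)
g=cv2.cvtColor(T["img"],cv2.COLOR_RGB2GRAY)
v=int(h[1]);print(g[v-10:v+11:2,int(h[0])-14:int(h[0])+15])
a=cv2.imread("pics/w6.png");b=cv2.resize(cv2.imread("pics/top6.png")[190:290,240:400],(480,300),interpolation=2)
cv2.imwrite("pics/m6.png",np.vstack([cv2.resize(a,(400,300)),cv2.resize(b,(400,300))]))
```

```text
16.5833 [ 0.6123 -0.0587  0.1942] 0.3340694017827329
pred handle (np.float64(329.3371560822647), np.float64(284.8738957509242))
(np.float64(305.18413278306207), np.float64(226.5711645430763))
[[ 27  24   0  80 174 209 202 201 205 188 129 102  51  61  64  78  87  89
   89  72  73  63  29  92 148  99  77  94 120]
 [ 24  11 117 210 209 202 201 202 205 185 108 107  64  60  65  80 105 101
   99 101 104 108 109 116 129 100  85 103 119]
 [ 33 133 212 206 200 197 199 199 202 182 109 108  63  55  86 165 218 209
  208 213 189 102 121 140 128 105  94 113 130]
 [ 92 182 210 200 198 195 196 196 202 181 108 103  59  58  65 140 215 204
  202 208 185  99 118 144 129  66  97 115 129]
 [126 203 198 194 193 192 189 185 193 175 105 102  55  57  70 142 215 205
  203 209 186 101 119 146 138  91 106 118 129]
 [199 195 186 177 175 171 168 171 178 165 103 110  78  56  71 142 214 203
  203 208 185  98 118 134 108  91 106 104 145]
 [183 176 170 166 169 173 179 189 196 174 106 111  79  57  60 130 215 204
  203 208 184 100 123 136 104  70 100 107 139]
 [173 179 178 181 187 192 188 189 190 164  97 103  74  58  60 130 216 204
  203 208 184 110 139 132 107 111 118  98 127]
 [175 175 176 173 173 171 170 174 181 164  97 113  98  53  61 135 225 216
  216 219 194 116 145 134 106 115 104  97 133]
 [166 166 168 173 184 191 189 193 202 181 105 116 101  52  68  69  92  71
   74  77  82  69  46  49  82 129 118  97 141]
 [182 186 188 191 196 196 195 197 205 182 104 116 101  46  58  53  79 142
  206 208 181 101 109 101  95 121 108  89 116]]
```

View pics/m6.png

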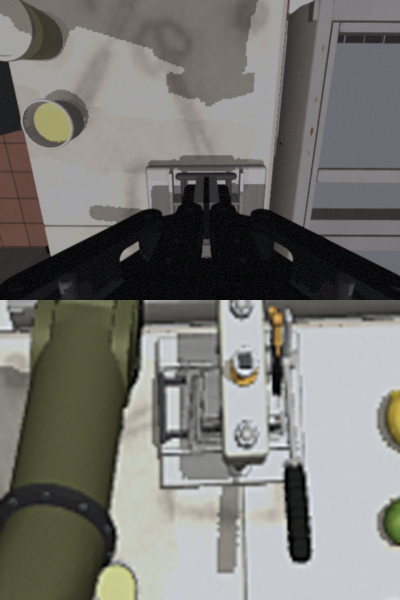

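The tray handle sits at (329.6,283) in wrist pixels against a predicted (329.3,285) for fully in, and it stopped hard under 24 N. On to the lever.

>>> servo_tool(motion=[[0,0,-0.03,0],[0,0,-0.035,0],[0,0,-0.035,0],[0,0,-0.035,0],[0,0,-0.025,0],[0,0,-0.015,0],[0,0,0,0]])

```text
clock: 17.27
position: [0.613, -0.0587, 0.3706]
ee_rot: [0.705, 0.709, 0.001, 0.001]
wrist_force: [-0.5, -0.2, -0.3]
width: -0.004
gripper_force: 0.0
```

>>> servo_tool(motion=[[-0.015,-0.01,0,0],[-0.025,-0.017,0,0],[-0.025,-0.017,0,0],[-0.025,-0.017,0,0],[-0.025,-0.017,0,0],[-0.025,-0.018,0,0],[-0.025,-0.018,0,0],[-0.025,-0.017,0,0],[-0.018,-0.012,0,0],[-0.01,-0.007,0,0],[0,0,0,0],[0,0,0,0]])

```text
clock: 18.27
position: [0.4636, -0.2766, 0.3672]
ee_rot: [0.705, 0.709, 0.0, -0.001]
wrist_force: [0.7, 0.1, -0.6]
width: 0.0
gripper_force: 0.0
```

Run:
```python
from h import *
np.set_printoptions(precision=4,suppress=True)
s=observe();print(s["clock"],s["position"],s["qpos"],tool(to=[.463,-.276,.34]))
```

```text
18.2667 [ 0.4636 -0.2766  0.3672] [ 0.3282  0.2954  0.2358  1.4725 -0.0699  1.3837  0.573 ] (array([ 0.0005, -0.0005,  0.0272]), np.float64(0.3277177937899264))
```

>>> servo_tool(motion=[[0,0,0.025,0],[0,0,0.02,0],[0,0,0.015,0],[0,0,0.02,0],[0,0,0.02,0],[0,0,0.02,0],[0,0,0.02,0],[0,0,0.02,0],[0,0,0.02,0],[0,0,0.02,0],[0,0,0.01,0],[0,0,0,0]])

```text
clock: 19.27
position: [0.4644, -0.2748, 0.1565]
ee_rot: [0.704, 0.71, 0.0, -0.001]
wrist_force: [-1.1, 2.2, 4.8]
width: -0.0
gripper_force: 2.5
```

>>> servo_tool(motion=[[0,0,0.005,0],[0,0,0.004,0],[0,0,0.003,0],[0,0,0,0],[0,0,0,0]])

```text
clock: 19.68
position: [0.4649, -0.2761, 0.1473]
ee_rot: [0.704, 0.71, 0.001, 0.001]
wrist_force: [0.0, 0.1, 6.9]
width: 0.003
gripper_force: 2.9
```

>>> servo_tool(motion=[[0,0,0.003,0],[0,0,0.002,0],[0,0,0,0],[0,0,0,0]])

```text
clock: 20.02
position: [0.4654, -0.2763, 0.143]
ee_rot: [0.704, 0.71, 0.001, 0.001]
wrist_force: [0.7, 1.4, 9.9]
width: -0.004
gripper_force: 4.4
```

>>> servo_tool(motion=[[0,0,-0.02,0],[0,0,-0.025,0],[0,0,-0.025,0],[0,0,-0.025,0],[0,0,-0.025,0],[0,0,-0.025,0],[0,0,-0.025,0],[0,0,-0.02,0],[0,0,0,0],[0,0,0,0],[0,0,0,0],[0,0,0,0]])

```text
clock: 21.02
position: [0.463, -0.2764, 0.3301]
ee_rot: [0.705, 0.709, -0.0, -0.001]
wrist_force: [-0.8, -0.8, -0.4]
width: 0.001
gripper_force: 0.0
```

```bash
cat > lev.py <<'E'
from h import *
s=observe();print(s["clock"],s["position"],tool(to=[.463,-.276,.34])[0])
# lever grip (black) in scene view; ram black top in scene
S=snap("scene");g=S["img"].max(2)
def blob(u0,u1,v0,v1):
    m=np.zeros(g.shape,np.uint8);m[v0:v1,u0:u1]=g[v0:v1,u0:u1]<45
    n,l,st,c=cv2.connectedComponentsWithStats(m)
    if n<2: return None
    k=1+st[1:,4].argmax();return st[k].tolist(),c[k].round(1)
print("lever",blob(320,375,225,300),"ramtop",blob(355,372,196,222))
print("pred up",proj(S,(.465,-.276,.299)),"down",proj(S,(.475,-.276,.131)))
cv2.imwrite("pics/s_%.1f.png"%s["clock"],cv2.cvtColor(S["img"],cv2.COLOR_RGB2BGR))
E
python3 lev.py
```

```text
21.0167 [ 0.46303582 -0.276394    0.33008533] [ 4.07591169e-04 -5.42597733e-05 -9.91404156e-03]
lever ([338, 235, 25, 16, 243], array([349.9, 242.1])) ramtop ([355, 196, 17, 26, 302], array([361. , 206.2]))
pred up (np.float64(351.5322930197469), np.float64(240.82810791277205)) down (np.float64(350.3947284632275), np.float64(281.0860672228399))
```

Lever is back up at (350,242). Second stroke.

>>> servo_tool(motion=[[0,0,0.015,0],[0,0,0.015,0],[0,0,0.02,0],[0,0,0.02,0],[0,0,0.02,0],[0,0,0.02,0],[0,0,0.02,0],[0,0,0.02,0],[0,0,0.02,0],[0,0,0.015,0],[0,0,0.005,0],[0,0,0,0]])

```text
clock: 22.07
position: [0.4637, -0.2772, 0.1419]
ee_rot: [0.705, 0.709, 0.0, 0.0]
wrist_force: [-2.3, 1.8, 11.7]
width: -0.001
gripper_force: 5.1
```

>>> servo_tool(motion=[[0,0,0,0],[0,0,0,0],[0,0,0,0]])

```text
clock: 22.32
position: [0.4637, -0.2771, 0.1419]
ee_rot: [0.705, 0.709, 0.0, 0.0]
wrist_force: [-1.3, 0.6, 11.1]
width: -0.005
gripper_force: 4.7
```

>>> servo_tool(motion=[[0,0,-0.02,0],[0,0,-0.025,0],[0,0,-0.025,0],[0,0,-0.025,0],[0,0,-0.025,0],[0,0,-0.025,0],[0,0,-0.025,0],[0,0,-0.02,0],[0,0,0,0],[0,0,0,0],[0,0,0,0],[0,0,0,0]])

```text
clock: 23.32
position: [0.4627, -0.2768, 0.3297]
ee_rot: [0.705, 0.709, -0.0, -0.001]
wrist_force: [-0.3, -0.5, -1.0]
width: 0.001
gripper_force: 0.0
```

```bash
python3 lev.py
```

```text
23.3167 [ 0.46273099 -0.27681865  0.32971686] [ 0.00083157  0.00024681 -0.01028266]
lever ([338, 225, 25, 26, 298], array([350.1, 239.6])) ramtop ([355, 196, 17, 26, 304], array([360.9, 206.3]))
pred up (np.float64(351.5322930197469), np.float64(240.82810791277205)) down (np.float64(350.3947284632275), np.float64(281.0860672228399))
```

Third stroke.

>>> servo_tool(motion=[[0,0,0.015,0],[0,0,0.015,0],[0,0,0.02,0],[0,0,0.02,0],[0,0,0.02,0],[0,0,0.02,0],[0,0,0.02,0],[0,0,0.02,0],[0,0,0.02,0],[0,0,0.015,0],[0,0,0.005,0],[0,0,0,0]])

```text
clock: 24.37
position: [0.4638, -0.2773, 0.1419]
ee_rot: [0.705, 0.709, 0.0, 0.0]
wrist_force: [-1.3, 0.9, 12.3]
width: -0.002
gripper_force: 5.4
```

>>> servo_tool(motion=[[0,0,0,0],[0,0,0,0],[0,0,0,0]])

```text
clock: 24.62
position: [0.4637, -0.2773, 0.1419]
ee_rot: [0.705, 0.709, 0.0, 0.0]
wrist_force: [-1.2, 1.3, 10.2]
width: 0.002
gripper_force: 5.0
```

>>> servo_tool(motion=[[0,0,-0.02,0],[0,0,-0.025,0],[0,0,-0.025,0],[0,0,-0.025,0],[0,0,-0.025,0],[0,0,-0.025,0],[0,0,-0.025,0],[0,0,-0.02,0],[0,0,0,0],[0,0,0,0],[0,0,0,0],[0,0,0,0]])

```text
clock: 25.62
position: [0.4627, -0.2768, 0.3297]
ee_rot: [0.705, 0.709, -0.0, -0.001]
wrist_force: [0.0, 0.3, -0.9]
width: -0.001
gripper_force: 0.0
```

>>> servo_tool(motion=[[0,0,0.015,0],[0,0,0.015,0],[0,0,0.02,0],[0,0,0.02,0],[0,0,0.02,0],[0,0,0.02,0],[0,0,0.02,0],[0,0,0.02,0],[0,0,0.02,0],[0,0,0.015,0],[0,0,0.005,0],[0,0,0,0]])

```text
clock: 26.62
position: [0.4636, -0.2772, 0.1418]
ee_rot: [0.705, 0.709, 0.0, 0.0]
wrist_force: [-1.9, 2.0, 12.3]
width: -0.0
gripper_force: 5.9
```

>>> servo_tool(motion=[[0,0,-0.02,0],[0,0,-0.025,0],[0,0,-0.025,0],[0,0,-0.025,0],[0,0,-0.025,0],[0,0,-0.025,0],[0,0,-0.025,0],[0,0,-0.02,0],[0,0,0,0],[0,0,0,0],[0,0,0,0],[0,0,0,0]])

```text
clock: 27.62
position: [0.4627, -0.2768, 0.3296]
ee_rot: [0.705, 0.709, -0.0, -0.002]
wrist_force: [-0.8, 0.8, -1.2]
width: 0.003
gripper_force: 0.0
```

```bash
python3 lev.py
python3 - <<'E'
import cv2,glob
from h import *
S=get_image("scene");S["W"]=np.array(S["world_from_camera"])
print([proj(S,(.617,-.221,z)) for z in(.305,.275)])
a=cv2.imread("pics/scene0.png")
for f in ["pics/scene0.png"]+sorted(glob.glob("pics/s_*.png")):
    b=cv2.imread(f);c=cv2.matchTemplate(b[190:240,350:385],a[200:209,359:371],cv2.TM_CCOEFF_NORMED);q=cv2.minMaxLoc(c)
    print(f,q[1],q[3]); print(b[196:220,365].max(1))
E
```

```text
27.6167 [ 0.46268695 -0.27682214  0.32956733] [ 0.0008355   0.00028854 -0.01043232]
lever ([338, 225, 25, 26, 299], array([350.1, 239.5])) ramtop ([355, 196, 17, 26, 300], array([360.8, 206.2]))
pred up (np.float64(351.5322930197469), np.float64(240.82810791277205)) down (np.float64(350.3947284632275), np.float64(281.0860672228399))
[(np.float64(365.9562409672947), np.float64(200.94611086751624)), (np.float64(365.1593734593484), np.float64(209.1235824572842))]
pics/scene0.png 0.9999988079071045 (9, 10)
[160 173 173 165 118  90  94  95  76  78 176 150  99  60  30  34  35  40
  41  41  85 175 195 105]
pics/s_21.0.png 0.5965637564659119 (9, 12)
[ 30  30  32  28  27  17  22  21  27  35  40  38  35  33  27  28  27  30
  37  38  78 176 195 104]
pics/s_23.3.png 0.5950862169265747 (8, 15)
[ 30  28  30  30  28  24  22  21  26  33  37  37  36  31  30  28  35  37
  32  33  73 166 197 106]
pics/s_27.6.png 0.5668298006057739 (8, 18)
[ 28  29  28  31  28  22  22  22  24  30  37  39  38  35  31  25  27  87
 161  93 104 129 199 105]
```

The template match puts the ram about 8 px lower, roughly 30 mm. A short fifth stroke will confirm whether it goes solid.

>>> servo_tool(motion=[[0,0,0.015,0],[0,0,0.01,0],[0,0,0.01,0],[0,0,0.01,0],[0,0,0.006,0],[0,0,0,0]])

```text
clock: 28.22
position: [0.4626, -0.2772, 0.279]
ee_rot: [0.705, 0.709, -0.0, -0.001]
wrist_force: [-1.3, -0.3, 5.3]
width: 0.002
gripper_force: 2.1
```

>>> servo_tool(motion=[[0,0,0.006,0],[0,0,0.006,0],[0,0,0.005,0],[0,0,0,0]])

```text
clock: 28.55
position: [0.4631, -0.2777, 0.2633]
ee_rot: [0.705, 0.709, -0.0, 0.0]
wrist_force: [-2.0, 0.3, 6.7]
width: 0.004
gripper_force: 2.8
```

>>> servo_tool(motion=[[0,0,0.006,0],[0,0,0.006,0],[0,0,0.004,0],[0,0,0,0]])

```text
clock: 28.88
position: [0.4626, -0.2778, 0.2473]
ee_rot: [0.705, 0.709, -0.001, -0.0]
wrist_force: [-4.1, -0.6, 7.2]
width: -0.002
gripper_force: 3.0
```

>>> servo_tool(motion=[[0,0,0.005,0],[0,0,0.005,0],[0,0,0,0]])

```text
clock: 29.13
position: [0.4626, -0.2779, 0.2373]
ee_rot: [0.705, 0.709, -0.001, -0.0]
wrist_force: [-4.1, -0.5, 7.1]
width: 0.001
gripper_force: 3.2
```

>>> servo_tool(motion=[[0,0,0.006,0],[0,0,0.006,0],[0,0,0,0]])

```text
clock: 29.38
position: [0.4628, -0.278, 0.2253]
ee_rot: [0.705, 0.709, -0.0, 0.0]
wrist_force: [-4.4, -1.2, 7.1]
width: 0.001
gripper_force: 3.4
```

>>> servo_tool(motion=[[0,0,0.006,0],[0,0,0.006,0],[0,0,0,0]])

```text
clock: 29.63
position: [0.4631, -0.278, 0.2134]
ee_rot: [0.705, 0.709, -0.0, 0.0]
wrist_force: [-3.7, -0.5, 7.7]
width: -0.0
gripper_force: 3.7
```

>>> servo_tool(motion=[[0,0,0.006,0],[0,0,0.005,0],[0,0,0,0]])

```text
clock: 29.88
position: [0.4641, -0.278, 0.2031]
ee_rot: [0.705, 0.709, 0.0, 0.001]
wrist_force: [-0.8, 0.5, 11.1]
width: 0.0
gripper_force: 5.1
```

>>> servo_tool(motion=[[0,0,0.005,0],[0,0,0.004,0],[0,0,0,0]])

```text
clock: 30.13
position: [0.4654, -0.278, 0.195]
ee_rot: [0.705, 0.709, 0.001, 0.003]
wrist_force: [-0.6, 0.9, 12.8]
width: -0.001
gripper_force: 6.5
```

>>> servo_tool(motion=[[0,0,0.005,0],[0,0,0.004,0],[0,0,0,0]])

```text
clock: 30.38
position: [0.467, -0.2781, 0.1869]
ee_rot: [0.705, 0.71, 0.002, 0.004]
wrist_force: [2.0, 1.6, 16.7]
width: 0.0
gripper_force: 7.7
```

>>> servo_tool(motion=[[0,0,0.004,0],[0,0,0.004,0],[0,0,0,0]])

```text
clock: 30.63
position: [0.4687, -0.278, 0.1798]
ee_rot: [0.704, 0.71, 0.003, 0.005]
wrist_force: [4.0, 2.1, 21.9]
width: -0.001
gripper_force: 8.9
```

The force is climbing steadily past 20 N, so the ram has gone solid. Letting the lever up and moving clear.

>>> servo_tool(motion=[[0,0,-0.015,0],[0,0,-0.02,0],[0,0,-0.025,0],[0,0,-0.025,0],[0,0,-0.025,0],[0,0,-0.025,0],[0,0,-0.025,0],[0,0,-0.025,0],[0,0,-0.02,0],[0,0,0,0],[0,0,0,0]])

```text
clock: 31.55
position: [0.4639, -0.2773, 0.3821]
ee_rot: [0.705, 0.709, 0.001, 0.001]
wrist_force: [-0.1, 0.0, -0.0]
width: -0.003
gripper_force: 0.0
```

>>> servo_tool(motion=[[0,-0.015,0,0],[0.02,-0.02,0,0],[0.03,-0.01,0,0],[0.03,0,0,0],[0.03,0,0,0],[0.03,0,0,0],[0.03,0,0,0],[0.02,0,0,0],[0,0,0,0],[0,0,0,0],[0,0,0,0]])

```text
clock: 32.47
position: [0.4169, -0.0881, 0.3805]
ee_rot: [0.705, 0.709, -0.001, -0.0]
wrist_force: [-0.1, -1.2, 0.2]
width: -0.001
gripper_force: 0.0
```

```bash
python3 lev.py
python3 - <<'E'
import glob
from h import *
np.set_printoptions(precision=4,suppress=True)
f=max(glob.glob("pics/s_*.png"));b=cv2.imread(f);a=cv2.imread("pics/scene0.png");print(f)
up=lambda x:cv2.resize(x,None,fx=4,fy=4,interpolation=2)
for n,(u0,u1,v0,v1) in {"ram":(360,369,199,210),"lever":(338,364,230,252),"cup":(232,262,250,282),"ramekin":(262,290,270,296),"timer":(266,294,195,228),"tape":(415,465,355,402)}.items():
    q=cv2.minMaxLoc(cv2.matchTemplate(up(b[v0-15:v1+15,u0-15:u1+15]),up(a[v0:v1,u0:u1]),cv2.TM_CCOEFF_NORMED));print(n,round(q[1],3),(np.array(q[3])/4-15))
# mould/lid: boss hidden; handle position from top
T=snap("top","top9.png");g=cv2.cvtColor(T["img"],cv2.COLOR_RGB2GRAY);h=proj(T,(.612,-.117,.043));v=int(h[1]);print(h,g[v-4:v+6,int(h[0])-8:int(h[0])+8].mean(0).round())
E
```

```text
32.4667 [ 0.41688234 -0.08806461  0.38053407] [-0.18818795  0.04509622  0.04051156]
lever ([338, 235, 25, 16, 240], array([350., 242.])) ramtop None
pred up (np.float64(351.5322930197469), np.float64(240.82810791277205)) down (np.float64(350.3947284632275), np.float64(281.0860672228399))
pics/s_32.5.png
ram 0.729 [-1.    8.75]
lever 0.971 [0. 0.]
cup 0.712 [ 0.25 -0.25]
ramekin 0.857 [0. 0.]
timer 0.95 [0. 0.]
tape 1.0 [0. 0.]
(np.float64(305.18413278306207), np.float64(226.5711645430763)) [189. 192. 197. 178. 116. 118.  78.  59.  68. 132. 210. 199. 197. 201.
 183. 123.]
```

```bash
python3 -c "
from rig import *
print(job_done())"
```

```text
the job is handed in; nothing more can be done
None
```

I handed the job in at about 32 s: the mould is in the tray and the tray is fully in. After four full strokes and a short fifth until it went solid, the ram is about 32 mm down, so the lid should be level with the rim (worked out from ram travel, not seen). The lever is back up, the bystanders are where they were, and the hand-in gave no pass/fail result.

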